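# Stand the loaded column on the inspection slide and run it home

## Robot

A 6-joint arm with a two-finger parallel gripper is mounted at the origin on the work surface. World frame = base frame: x ahead of the robot, y to its left, z up, the work surface at z = 0. Lengths are in m, angles in rad, forces in N, time in s.
With the tool pointing down it reaches from about 0.35 to 0.85 m from the base axis. Payload 8.1 kg.
Tool frame: the origin (TCP) lies on the centre line of the jaws, within the pads' length; the fingertips stand 22 mm ahead of it and the grasp point (between the pads) lies 3 mm ahead of it; z points along the fingers, x is the direction in which the jaws open and shut, and the axes are right-handed (so a half turn about z gives the same grasp; the last joint's range is limited). The gripper opens to 93 mm and grips with 3 to 60 N. Pads are 15 mm wide; open, the fingers measure 128 mm over their backs; the gripper's body (75 mm by 188 mm) begins 65 mm behind the grasp point.
Start: joints at [-1.226, 0.13, 1.488, -0, 1.523, -0.085], TCP at [0.25, -0.545, 0.241] pointing down, gripper open.
Joint ranges: [-2.96, 2.96], [-0.89, 2.26], [0.02, 2.5], [-1.34, 4.48], [0, 2.73], [-2.66, 2.66]. Speed limits (rad/s): [2.39, 2.39, 2.79, 3.14, 3.14, 3.14].

## Interface

Orientations are given as [roll, pitch, yaw] about the fixed x, y, z axes, in that order (R = Rz(yaw) Ry(pitch) Rx(roll)).
In Python, from plant import env gives the robot as it stands. Calls block until the motion is done:
- env.reach(position, orientation): joint-space move of the TCP to a pose.
- env.move_l(position, orientation=None, speed=0.15): straight line of the TCP; orientation=None keeps the orientation; speed is the mean speed in m/s.
- env.set_joints(angles): joint-space move.
- env.open() and env.grab(f_grip=None): open the fingers fully, or close them until they stop; f_grip is the grip in N (None keeps the last).
- env.wait(seconds).
- env.solve_ik(position, orientation): joint angles nearest the present ones, or None.
- env.read_state(): the state.
- env.get_image(name): name is "scene" or "top" or "wrist"; returns (picture, depth): 384x512x3 uint8, red, green, blue; 384x512 float32, m along the optical axis (not along the pixel's ray), 0 where there is no reading.
- env.camera_model(name): a dict with "fx", "fy", "cx", "cy" (pixels), "R" (3x3) and "t" (3): a world point X has camera coordinates R X + t. Camera axes: x right, y down, z forward; pixel columns grow to the right and rows downward; lengths in m; the calibration is good to about 2 mm. A picture is of the moment at which its call begins: read the wrist's pose just before it. camera_model takes no time and is no camera call; for the wrist camera it gives the pose at the moment of the call.
A pose or a line that the arm cannot do raises env.PlanningError and nothing moves.
- env.close_job(): hands the job in, once; it reports no verdict.
The state is a dict: "t": time; "joints": joint angles; "qvel": joint speeds; "tau": joint torques, N m; "eef_pos": TCP position; "ee_rot": TCP orientation; "contact_force": force on the tool from outside, world axes, zero at the start; "torque": the same for the moment, N m; "opening": opening from 0.0 (shut) to 1.0 (fully open).
Only numpy, scipy, OpenCV 4.12 (cv2) and the standard library are available. Lean on these libraries where they do the work, as an engineer would, in place of code of your own. Each camera call takes 0.05 s, during which the arm holds its last target. There are 200 camera calls.

## Task

One end of the square column is loaded, but both ends look alike: lift one end a little, with the other end still on the bench, to feel which end is the heavy one. Then gently stand the column upright, heavy end down, in the middle of the round cork pad on the carriage, and only then push the carriage along its slideway until it is fully home against the brass stop, the column still standing on the pad. Leave the other things on the bench where they are.

Things in the scene. Friction and masses are not known exactly. Their poses are not given: they have to be found in the camera images.
- column: Square aluminium tube 36 x 36 x 150 mm with a brass cap on each end, lying on the bench. Origin: its centre; x axis along it. It weighs 0.41 to 0.58 kg; a slug fixed unseen inside one end (+x in some runs, -x in others) puts its centre of mass 29 to 37 mm from the middle. Pinched lightly (6 N) across its sides near one end, it pivots between the fingers as that end is raised.
- end_a (a point): Centre of the column's +x end face, 75 mm from its origin. Pinched 20 mm from an end and raised a little, the other end still on the bench, the light end weighs 1.3 to 1.9 N and the heavy end 3.2 to 4.8 N (wait about a second for a force reading to settle).
- end_b (a point): Centre of the column's -x end face, 75 mm from its origin. Standing heavy end down the column is steady (it comes back from a lean of 15 degrees); light end down it topples easily.
- slideway: Fixed slideway: steel base plate 300 x 190 x 8 mm, two steel guides (14 mm thick, tops 34 mm above the bench, inner faces 143 mm apart, from x = -70 to 150 mm) and a brass stop bar across the far end, its near face at x = 140 mm. Origin: centre of its underside. x axis: the direction in which the carriage is pushed home.
- carriage: Loose aluminium slide, 0.45 kg: a block 70 mm long (x) and 20 mm high between the guides, a narrow tail, and at its end an upright red push plate 110 mm wide whose outer face is at x = -115 mm and whose top is 39 mm above the origin. Origin: centre of the block's underside, 8 mm above the bench; x axis towards the stop. Home: origin at x = 105 mm in the slideway's frame, 75 to 115 mm from the start.
- pad (a point): Centre of the round cork pad (62 mm across) on the carriage's block, 20 mm above the carriage's origin, 28 mm above the bench. Pushed on the middle of its red plate along the slideway the loaded carriage slides with 4 to 12 N; pushed 40 mm or more off the middle it skews and jams between the guides.
- cone: Chrome centring cone, 64 mm across and 48 mm high, loose, to be left alone. Origin: centre of its underside.
- disc_gauge: Smoked acrylic disc gauge, 170 mm across and 6 mm thick with a 12 mm brass boss on it, lying loose, to be left alone. Origin: centre of its underside.
Mind the look-alikes: they are no part of the job. There is more than one size of the carriage; the job needs the largest.

How it is judged:
On the way, in this order (a step that is already met when the one before it is completed fails the run):
1. one end of the column is lifted off the bench while its other end is still down on it (((height (world z) of end_a above 0.03 m and height (world z) of end_b below 0.026 m) or (height (world z) of end_b above 0.03 m and height (world z) of end_a below 0.026 m))), for 0.2 s.
2. the column stands upright, heavy end down, on the pad, let go, with the carriage not yet pushed along (angle between the x axis of column and the z axis of slideway, either way round below 0.1 rad and horizontal distance between column and pad below 0.015 m and z of slug_c0 in the frame of pad below 0.06 m and height (world z) of column below 0.108 m and contact force between the fingers and column below 0.1 N and x of carriage in the frame of slideway below 0.06 m), for 0.3 s.
At the end, for the whole second after the job is handed in: The carriage is within 4 mm of touching the brass stop; the column stands upright (within 6 degrees) on it with its heavy end down, its centre within 18 mm of the pad's centre, everything at rest (x of carriage in the frame of slideway above 0.101 m and angle between the x axis of column and the z axis of slideway, either way round below 0.1 rad and horizontal distance between column and pad below 0.018 m and z of slug_c0 in the frame of pad below 0.06 m and height (world z) of column below 0.108 m and linear speed of each of column, carriage below 0.02 m/s).
It fails at once if the column is knocked hard against the carriage (contact force between column and carriage above 60 N).
It fails at once if the centring cone or the disc gauge is moved by more than 20 mm (distance of any of cone, disc_gauge from where it was at the start of the episode above 0.02 m).
It also fails if it takes over 72 s, if anything falls off the work surface, if the arm or the gripper's body presses on something with over 40 N, if the wrist force passes 120 N, or if a joint passes its speed limit or range.

## Working session

There is one attempt and no reset: what is moved stays moved. The work goes in short steps, each a Python script; the robot and the scene stay as the last script left them, time stands still between calls to the robot, and variables do not carry over. Pictures are saved under pics/ and viewed, about 8 in all and at most 12, crops included, and the job is handed in when it is done.

```bash
mkdir -p pics; ls; python3 - <<'E'
from plant import env
import cv2,numpy as np
for n in ("top","scene"):
    p,d=env.get_image(n); cv2.imwrite(f"pics/{n}0.png",p[...,::-1]); np.savez(f"{n}0.npz",d=d,**env.camera_model(n)); print(n,env.camera_model(n))
print(env.read_state())
E
```

```text
pics
top {'fx': 437.0589217326518, 'fy': 437.0589217326518, 'cx': 256.18668487788415, 'cy': 198.14515027797, 'R': array([[-0.0190102 , -0.99980906,  0.00452269],
       [-0.99809353,  0.01871153, -0.05881481],
       [ 0.05871895, -0.00563215, -0.99825867]]), 't': array([0.08497166, 0.59414592, 1.25999859])}
scene {'fx': 434.3340644571254, 'fy': 434.3340644571254, 'cx': 252.31044840711755, 'cy': 187.00418784154303, 'R': array([[-0.35231306,  0.93571047, -0.01792835],
       [ 0.64752116,  0.22988348, -0.72654658],
       [-0.67571581, -0.26758083, -0.68688328]]), 't': array([ 0.13123354, -0.39362561,  1.65039083])}
{'t': 0.1, 'joints': array([-1.22639311e+00,  1.31083460e-01,  1.48915920e+00,  1.30411135e-05,
        1.52300055e+00, -8.54104912e-02]), 'qvel': array([ 0.00035657, -0.00220238, -0.00239092, -0.00014205, -0.00078368,
       -0.00024097]), 'tau': array([ 1.26430881e-03, -5.61344039e+01, -4.93095088e+01,  7.70885730e-02,
        2.91268551e-02, -6.70672648e-05]), 'eef_pos': array([ 0.24987953, -0.54497092,  0.23969976]), 'ee_rot': array([-3.14143887e+00,  1.64343352e-03, -1.14098313e+00]), 'contact_force': array([-0.56161167,  0.68383056, -0.15404035]), 'torque': array([-0.03980383,  0.00426241,  0.00714418]), 'opening': 0.9989973077977824}
```

```bash
python3 -c "
import cv2
p=cv2.imread('pics/top0.png'); cv2.imwrite('pics/top0b.png',cv2.resize(p,(800,600),interpolation=cv2.INTER_CUBIC))"
```

```text
(no output)
```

View pics/top0b.png

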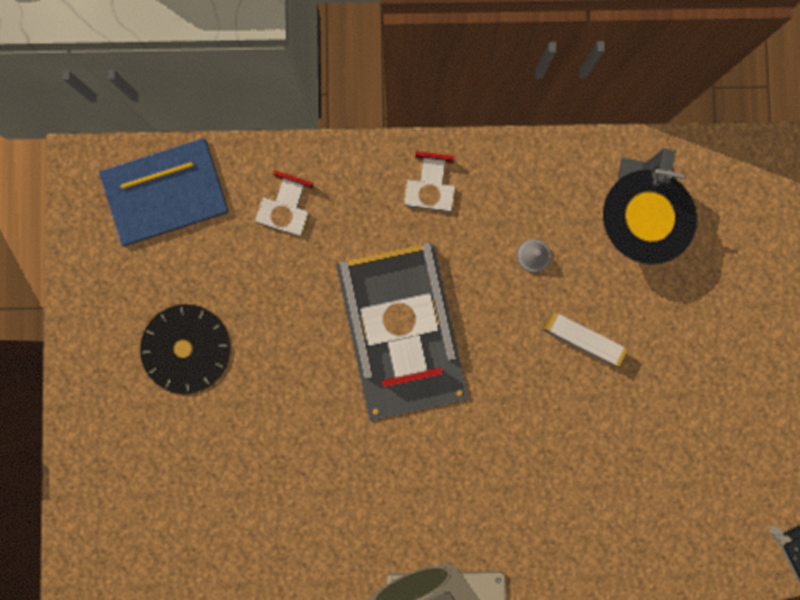

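View pics/scene0.png

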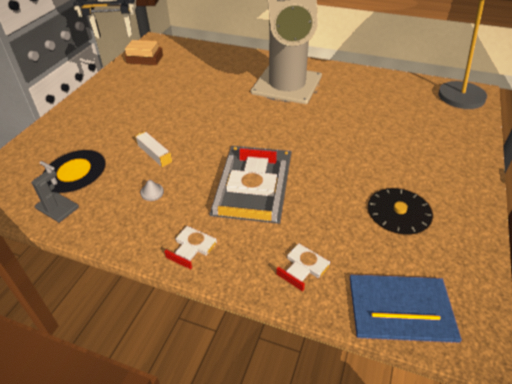

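The top view (800x600) shows the column at about (587,340), the slideway and large carriage with its pad at (400,319), the red plate at (412,377), the cone at (534,255) and the disc gauge at (185,349). There is also a lamp head at (650,215). Two small carriages at (283,210) and (430,185) are decoys.

```bash
cat > h.py <<'E'
import numpy as np,cv2
def cloud(f):
    z=np.load(f); d=z['d']; v,u=np.mgrid[:d.shape[0],:d.shape[1]]
    c=np.stack([(u-z['cx'])/z['fx']*d,(v-z['cy'])/z['fy']*d,d],-1)
    return (c-z['t'])@z['R']
E
python3 - <<'E'
from h import *
W=cloud('top0.npz'); p=cv2.imread('pics/top0.png')
print("bench z",np.median(W[200:300,300:400,2]))
def box(u0,u1,v0,v1): 
    m=np.zeros(p.shape[:2],bool); m[v0:v1,u0:u1]=1; return m
s=.64
def rect(m,n):
    q=W[m][:,:2].astype(np.float32)*1000; r=cv2.minAreaRect(q); print(n,len(q),r, 'medz',np.median(W[m][:,2]), 'mean',q.mean(0)); 
Z=W[...,2]
rect(box(335,415,190,245)&(Z>.028)&(Z<.045),'column')
hsv=cv2.cvtColor(p,cv2.COLOR_BGR2HSV); H,S,V=cv2.split(hsv)
red=box(235,295,225,255)&((H<6)|(H>174))&(S>150); rect(red&(Z>.035),'redplate')
white=box(220,300,180,250)&(S<60)&(V>140)&(Z>.02)&(Z<.035); 
pad=box(238,274,188,220)&(S>80)&(H>5)&(H<25)&(Z<.04); rect(pad,'pad')
st=box(215,285,155,170)&(S>120)&(H>12)&(H<30)&(Z>.02); rect(st,'stop')
rect(box(210,305,150,250)&(Z>.027)&(Z<.045)&(S<60)&~white,'guides')
L=box(370,480,80,185); print('lamp',Z[L].max()); rect(L&(Z>.05),'lamp'); rect(box(325,357,148,178)&(Z>.01),'cone')
# point readings (full res px at height): column ends
z=np.load('top0.npz')
def px(u,v,h):
    r=z['R'].T@np.array([(u*s-z['cx'])/z['fx'],(v*s-z['cy'])/z['fy'],1]); o=-z['R'].T@z['t']; return (o+r*(h-o[2])/r[2]).round(4)
for n,a in dict(colA=(551,322,.036),colB=(623,356,.036),pad=(400,319,.028),platemid=(412,377,.047),guideL0=(368,376,.034),guideL1=(343,263,.034),guideR0=(453,358,.034),guideR1=(430,247,.034)).items(): print(n,px(*a))
E
```

```text
bench z -0.0008249956924982556
column 667 ((534.0540161132812, -268.09063720703125), (150.3375244140625, 36.9283447265625), 61.76424026489258) medz 0.034845934203042724 mean [ 533.5691 -268.2627]
redplate 157 ((470.7900085449219, 55.21536636352539), (11.41779899597168, 108.64463806152344), 11.067610740661621) medz 0.04642044946962388 mean [470.9502    55.077763]
pad 342 ((578.2763671875, 77.45606994628906), (57.48672103881836, 57.84054183959961), 43.785945892333984) medz 0.02751090831002212 mean [578.3126   77.35079]
stop 187 ((635.3399047851562, 67.67864990234375), (188.75588989257812, 133.02569580078125), 28.581666946411133) medz 0.03272230356037238 mean [694.4019  100.31852]
guides 456 ((593.6724853515625, 79.80677032470703), (219.01699829101562, 171.15542602539062), 11.3825044631958) medz 0.03370351943514452 mean [608.0249   75.96606]
lamp 1.2923647948954582
lamp 3158 ((628.4033813476562, -211.79290771484375), (173.86981201171875, 599.146240234375), 36.39250946044922) medz 0.0768028930301345 mean [ 753.9405  -372.19278]
cone 281 ((626.0914306640625, -56.69023132324219), (56.7850227355957, 342.0752258300781), 28.034250259399414) medz 0.021557954434643388 mean [ 690.9709  -176.75795]
colA [ 0.5665 -0.2034  0.036 ]
colB [ 0.5014 -0.3339  0.036 ]
pad [0.5776 0.0747 0.028 ]
platemid [0.4709 0.055  0.047 ]
guideL0 [0.4737 0.1354 0.034 ]
guideL1 [0.6831 0.1783 0.034 ]
guideR0 [ 0.5037 -0.0214  0.034 ]
guideR1 [0.71   0.0165 0.034 ]
```

```bash
cat >> h.py <<'E'
from plant import env
pi=np.pi
C=np.array([.5338,-.2682]); A=np.radians(61.76); U=np.array([np.cos(A),np.sin(A)]); YAW=A-pi/2
def rpy(y): return [pi,0,y]
def P(s,gz): # grasp point s m along U from column centre at height gz
    return [*(C+s*U),gz+.003]
def F():
    env.wait(1.0); s=env.read_state(); print('t',round(s['t'],2),'F',s['contact_force'].round(2),'pos',s['eef_pos'].round(4),'op',round(s['opening'],3)); return s
E
python3 - <<'E'
from h import *
env.reach(P(.055,.12),rpy(YAW)); F()
env.move_l(P(.055,.023),speed=.1); 
p,d=env.get_image('wrist'); cv2.imwrite('pics/w1.png',p[...,::-1])
env.grab(6); F()
# arc about far bottom edge, theta such that grasp rises 20 mm
for th in np.radians([3,6,9]):
    r=130*np.cos(th)-23*np.sin(th); z=130*np.sin(th)+23*np.cos(th)
    env.move_l(P(-.075+r/1000,z/1000),speed=.05)
F()
p,d=env.get_image('scene'); cv2.imwrite('pics/s1.png',cv2.resize(p[90:230,90:280,::-1],None,fx=4,fy=4))
E
```

```text
t 2.8 F [-0.6   0.48  0.36] pos [ 0.5598 -0.2197  0.123 ] op 0.998
t 5.89 F [ 1.27  0.02 -1.17] pos [ 0.5598 -0.2197  0.026 ] op 0.385
t 7.77 F [ 0.92  0.43 -0.58] pos [ 0.5574 -0.2243  0.0461] op 0.387
```

View pics/s1.png

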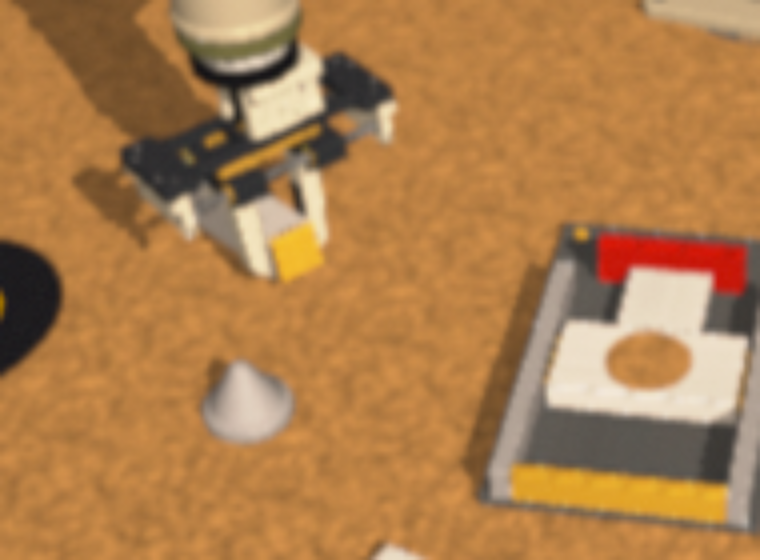

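The crop shows end A pinched between the fingers and raised. The force readings are noisy, so I'll average them before deciding.

```bash
python3 - <<'E'
from h import *
f=[]
for _ in range(20): env.wait(.05); f.append(env.read_state()['contact_force'])
f=np.array(f); print(f.mean(0),f.std(0))
p,d=env.get_image('top'); np.savez('top1.npz',d=d,**env.camera_model('top')); cv2.imwrite('pics/t1.png',p[...,::-1])
E
```

```text
[ 1.22518847 -0.13160777 -0.9091516 ] [0.39951575 0.47736807 0.41796345]
```

Mean load is about −0.9 N, which suggests the light end. To be sure I'll set it down, take a free baseline and feel the other end too.

```bash
cat >> h.py <<'E'
def mean(n=12):
    f=[]
    for _ in range(n): env.wait(.05); f.append(env.read_state()['contact_force'])
    s=env.read_state(); print('t',round(s['t'],2),'mean',np.mean(f,0).round(2),s['eef_pos'].round(4),round(s['opening'],3)); return np.mean(f,0)
E
python3 - <<'E'
from h import *
env.move_l(P(.055,.023),speed=.06); env.open(); env.move_l(P(.055,.085),speed=.15); env.wait(.5); mean()
env.move_l(P(-.055,.085),speed=.2); env.move_l(P(-.055,.023),speed=.12); env.grab(6)
for th in np.radians([4.5,9]):
    r=130*np.cos(th)-23*np.sin(th); z=130*np.sin(th)+23*np.cos(th)
    env.move_l(P(.075-r/1000,z/1000),speed=.05)
env.wait(.8); mean(16)
p,d=env.get_image('scene'); cv2.imwrite('pics/s2.png',cv2.resize(p[90:230,90:280,::-1],None,fx=4,fy=4))
E
```

```text
t 12.06 mean [-0.19 -0.04  0.04] [ 0.5598 -0.2198  0.088 ] 1.001
t 16.67 mean [ 0.55 -0.69 -3.46] [ 0.5102 -0.3121  0.046 ] 0.387
```

View pics/s2.png

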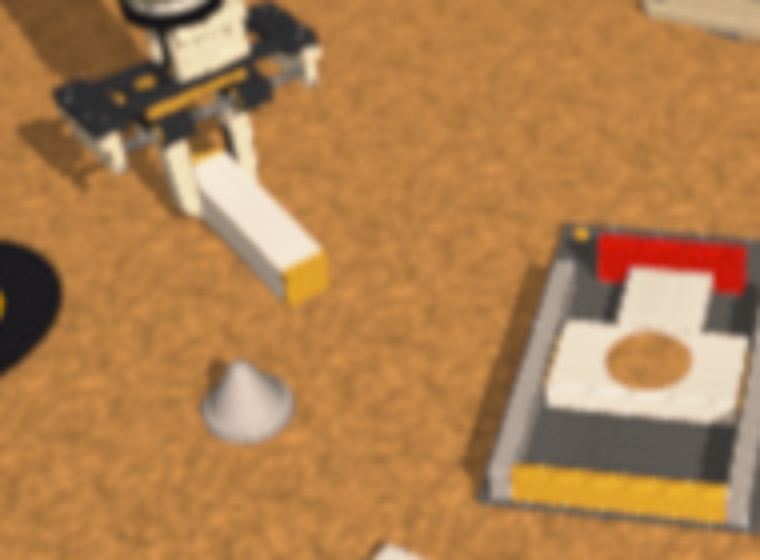

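End B reads −3.5 N against −0.95 N at A, so B (the robot side, −U) is the heavy end. The picture shows B held and A on the bench. I'll put B down, pinch A, and raise it in an arc until the column stands on B.

```bash
python3 - <<'E'
from h import *
env.move_l(P(-.055,.023),speed=.06); env.open(); env.move_l(P(-.055,.085),speed=.15)
env.move_l(P(.055,.085),speed=.25); env.move_l(P(.055,.023),speed=.12); env.grab(6)
for d in range(10,91,10):
    th=np.radians(d); r=130*np.cos(th)-23*np.sin(th); z=130*np.sin(th)+23*np.cos(th)
    env.move_l(P(-.075+r/1000,z/1000),speed=.1)
env.wait(.3); mean(6)
p,d=env.get_image('scene'); cv2.imwrite('pics/s3.png',cv2.resize(p[50:230,60:280,::-1],None,fx=3.5,fy=3.3))
E
```

```text
t 25.04 mean [ 0.02 -0.79 -0.77] [ 0.4875 -0.3544  0.1329] 0.387
```

View pics/s3.png

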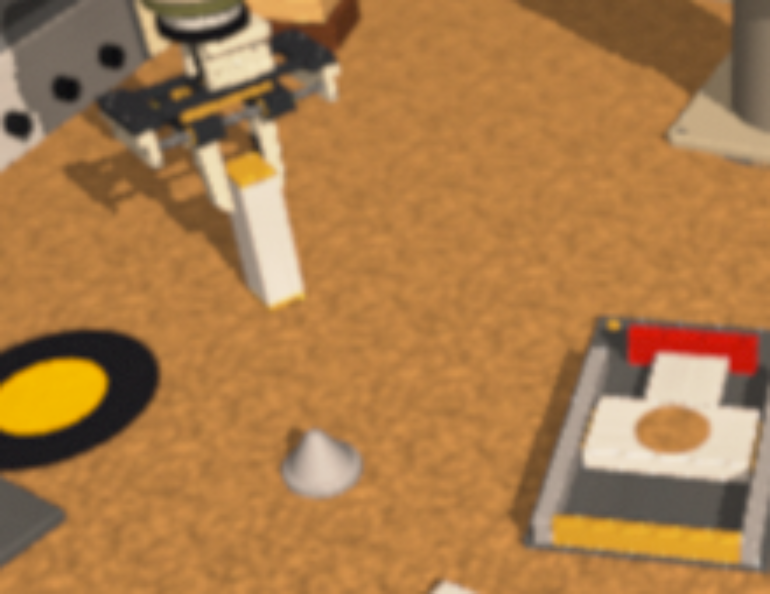

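```bash
python3 - <<'E'
from h import *
z=env.camera_model('scene')
def pr(X):
    c=z['R']@np.array(X)+z['t']; return ((c[0]*z['fx']/c[2]+z['cx']-60)*3.5).round(),((c[1]*z['fy']/c[2]+z['cy']-50)*3.3).round()
B=C-.093*U
for h in(0,.15): print('expected centre line',h,pr([*B,h]))
p,d=env.get_image('scene'); np.savez('s3.npz',d=d,**z)
W=cloud('s3.npz')
for (u,v) in [(255,215),(262,240),(270,265),(278,290),(290,296),(252,170)]:
    print(u,v,W[int(v/3.3+50),int(u/3.5+60)].round(3))
E
```

```text
expected centre line 0 (np.float64(276.0), np.float64(293.0))
expected centre line 0.15 (np.float64(242.0), np.float64(161.0))
255 215 [ 0.513 -0.335  0.11 ]
262 240 [ 0.511 -0.336  0.083]
270 265 [ 0.508 -0.334  0.051]
278 290 [ 0.507 -0.334  0.023]
290 296 [ 0.5   -0.33   0.012]
252 170 [ 0.494 -0.338  0.148]
```

The column stands upright within about 1.5° on end B, centred at s≈−87 mm. I'll release it, re-grip it centrally and firmly, carry it over the pad and lower it gently.

```bash
cat >> h.py <<'E'
SY=np.radians(11.2); S=np.array([np.cos(SY),np.sin(SY)]); PAD=np.array([.578,.077]); PY=SY-pi/2
E
python3 - <<'E'
from h import *
env.open(); env.move_l(P(-.087,.125),speed=.1); env.wait(.2); env.grab(25)
env.move_l(P(-.087,.215),speed=.12)
env.reach([*PAD,.218],rpy(PY))
env.move_l([*PAD,.175],speed=.1)
f=mean(6)
for n in("top","scene"):
    p,d=env.get_image(n); np.savez(n+'4.npz',d=d,**env.camera_model(n)); cv2.imwrite(f'pics/{n}4.png',p[...,::-1])
a=cv2.imread('pics/scene4.png')[70:250,170:330]; b=cv2.imread('pics/top4.png')[140:280,200:320]
cv2.imwrite('pics/c4.png',np.hstack([cv2.resize(a,(400,450)),cv2.resize(b,(386,450))]))
E
```

```text
t 30.93 mean [ 0.4   0.16 -4.6 ] [0.5785 0.077  0.1758] 0.384
```

View pics/c4.png

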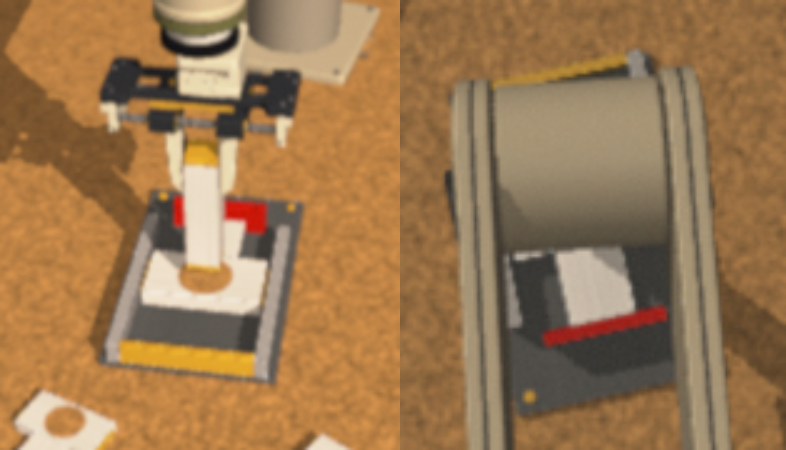

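The column hangs upright just above the pad in the left crop (bottom at 205,268). I'll check its offset with depth, then lower.

```bash
cat >> h.py <<'E'
T=np.array([-S[1],S[0]])
def colcheck(f,zlo,zhi):
    W=cloud(f).reshape(-1,3); q=W[:,:2]-PAD; s=q@S; t=q@T; z=W[:,2]
    m=(abs(s-.02)<.03)&(abs(t)<.03)&(z>zlo)&(z<zhi); m2=m.copy()
    k=np.polyfit(z[m],s[m],1); print('n',m.sum(),'face s: mid',np.median(s[m]).round(4),'tilt deg',np.degrees(k[0]).round(2))
    for a in np.linspace(zlo,zhi,4)[:-1]:
        w=m&(z>a)&(z<a+(zhi-zlo)/3); print('  z',a.round(3),'s',np.median(s[w]).round(4),'t range',np.percentile(t[w],[2,98]).round(4))
E
python3 - <<'E'
from h import *
colcheck('scene4.npz',.055,.14)
E
```

```text
n 352 face s: mid 0.015 tilt deg -0.47
  z 0.055 s 0.0151 t range [-0.0162  0.0183]
  z 0.083 s 0.0151 t range [-0.0176  0.0182]
  z 0.112 s 0.0147 t range [-0.0171  0.0183]
```

```bash
python3 - <<'E'
from h import *
G=PAD+.003*S
env.move_l([*G,.160],speed=.06); env.wait(.3); f0=mean(6)[2]
z=.160
while z>.1535:
    z-=.0008; env.move_l([*G,z],speed=.02); env.wait(.1)
    f=np.mean([ (env.wait(.02),env.read_state()['contact_force'][2])[1] for _ in range(4)])
    if f-f0>2.0: break
print('contact z',z,f-f0)
env.grab(6); env.wait(.2); env.open(); env.wait(.4)
env.move_l([*G,.25],speed=.15)
p,d=env.get_image('scene'); np.savez('s5.npz',d=d,**env.camera_model('scene')); cv2.imwrite('pics/c5.png',cv2.resize(p[70:250,170:330,::-1],(533,600)))
colcheck('s5.npz',.05,.16); print(env.read_state()['t'])
E
```

```text
t 32.04 mean [-0.24 -0.11 -4.8 ] [0.581  0.0776 0.1601] 0.385
contact z 0.15520000000000003 10.097016923803034
n 462 face s: mid 0.0176 tilt deg -0.21
  z 0.05 s 0.0176 t range [-0.0157  0.0184]
  z 0.087 s 0.0176 t range [-0.0173  0.0183]
  z 0.123 s 0.0176 t range [-0.0162  0.0184]
37.225
```

View pics/c5.png

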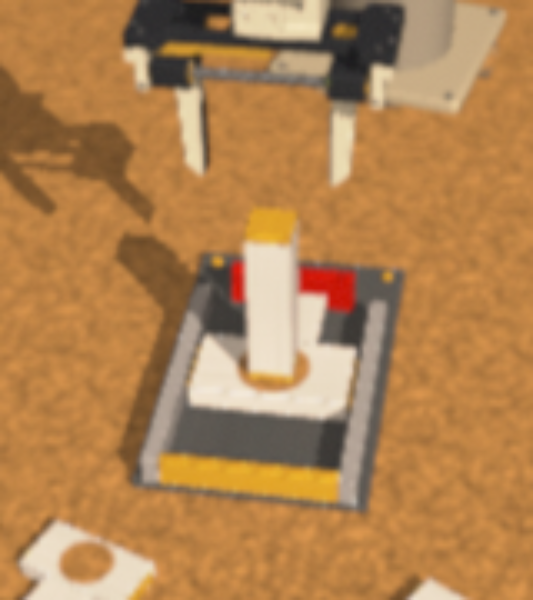

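The column stands free on the pad, within about 1 mm of centre and 0.5° of upright. Next I'll push the middle of the red plate with closed fingers.

```bash
cat >> h.py <<'E'
def Q(s,z): return [*(PAD+s*S),z]
E
python3 - <<'E'
from h import *
env.move_l(Q(-.145,.25),speed=.25); env.grab(10); env.move_l(Q(-.145,.038),speed=.15)
env.wait(.4); f0=mean(6)
s=-.132
log=[]
env.move_l(Q(s,.038),speed=.05)
while s<.0:
    step=.010 if s<-.065 else .002
    if s<-.118: step=.004
    s+=step; env.move_l(Q(s,.038),speed=.03)
    f=env.read_state(); F1=(f['contact_force']-f0)[:2]; log.append((round(s,3),(F1@S).round(1),(F1@T).round(1)))
    if -F1@S>22 : break
    if f['t']>60: break
print(log,f['t'])
p,d=env.get_image('scene'); np.savez('s6.npz',d=d,**env.camera_model('scene')); cv2.imwrite('pics/c6.png',cv2.resize(p[70:250,170:330,::-1],(533,600)))
E
```

```text
t 41.68 mean [0.27 0.13 0.21] [0.4357 0.0488 0.038 ] 0.004
[(-0.128, np.float64(0.5), np.float64(0.3)), (-0.124, np.float64(-0.6), np.float64(0.1)), (-0.12, np.float64(-5.6), np.float64(0.1)), (-0.116, np.float64(-5.4), np.float64(0.0)), (-0.106, np.float64(-4.0), np.float64(-0.1)), (-0.096, np.float64(-2.3), np.float64(-0.3)), (-0.086, np.float64(-2.6), np.float64(0.5)), (-0.076, np.float64(-1.3), np.float64(-0.8)), (-0.066, np.float64(-2.5), np.float64(0.0)), (-0.056, np.float64(-2.9), np.float64(-0.4)), (-0.054, np.float64(-6.5), np.float64(0.1)), (-0.052, np.float64(-5.8), np.float64(-0.2)), (-0.05, np.float64(-7.5), np.float64(0.4)), (-0.048, np.float64(-6.0), np.float64(0.2)), (-0.046, np.float64(-6.7), np.float64(0.0)), (-0.044, np.float64(-6.5), np.float64(-0.2)), (-0.042, np.float64(-6.6), np.float64(0.2)), (-0.04, np.float64(-13.4), np.float64(-1.5)), (-0.038, np.float64(-23.8), np.float64(-1.3))] 48.375
```

View pics/c6.png

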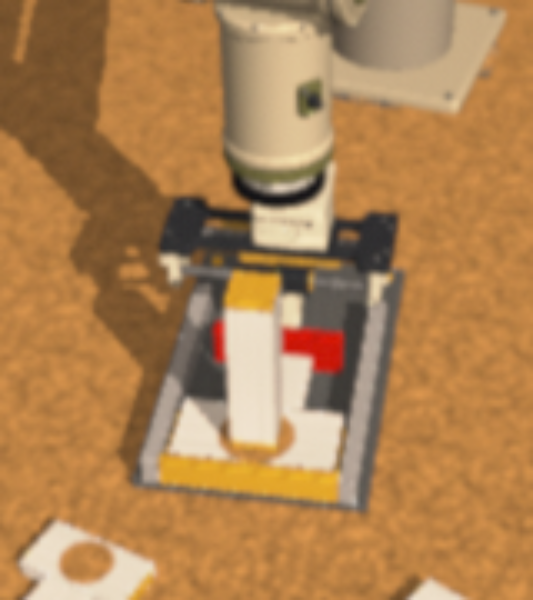

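The carriage block touches the brass stop and the column still stands on the pad. The force rose sharply after about 82 mm of travel, against 81 mm expected. I'll retract, check and hand in.

```bash
python3 - <<'E'
import h
from h import *
env.move_l(Q(-.065,.038),speed=.05); env.wait(.5)
p,d=env.get_image('scene'); np.savez('s7.npz',d=d,**env.camera_model('scene'))
W=cloud('s7.npz'); q=W[...,:2]-PAD; s=q@S; t=q@T; z=W[...,2]
hsv=cv2.cvtColor(p,cv2.COLOR_RGB2HSV)
red=((hsv[...,0]<6)|(hsv[...,0]>174))&(hsv[...,1]>150)&(abs(t)<.07)&(z>.02)&(z<.06)&(s<0)&(s>-.15)
print('red inner face s',np.median(s[red]).round(4))
yel=(hsv[...,0]>12)&(hsv[...,0]<30)&(hsv[...,1]>120)&(abs(t)<.06)&(z>.03)&(z<.045)&(s>.09)&(s<.16); print('stop top s range',np.percentile(s[yel],[3,97]).round(4))
h.PAD=PAD+.0825*S
colcheck('s7.npz',.05,.16)
print(env.read_state()['t']); env.close_job()
E
```

```text
red inner face s -0.02
stop top s range [0.1009 0.1308]
n 507 face s: mid 0.0171 tilt deg -0.52
  z 0.05 s 0.0176 t range [-0.0169  0.0181]
  z 0.087 s 0.0171 t range [-0.0177  0.0181]
  z 0.123 s 0.0169 t range [-0.0169  0.018 ]
49.6667
the job is handed in; nothing more can be done
```

The column stands on the pad, heavy end down, with the carriage pushed home against the brass stop. I handed the job in at about 50 s of the 72 s allowed. No verdict is reported.

- **Feeling the ends:** I lifted each end a little. End A read about 0.95 N and end B about 3.5 N, so B is the heavy end. A's reading was below the stated 1.3–1.9 N, but the sensor is noisy and the gap between the two ends is clear.
- **Standing it up:** I pivoted the column upright on B, re-gripped it centrally and set it on the pad. The step at which it touched down showed a contact force of about 10 N, well under the 60 N limit.
- **Pushing home:** The carriage slid with about 2–7 N until the force rose to 24 N after about 82 mm of travel. I had estimated 81 mm to the stop, and the picture shows the block against the bar. I then backed the fingers off.
- **Final check:** After backing off, the depth camera put the column within about 1 mm of the pad's centre and tilted about 0.5°. The pad's centre here is taken from the 82 mm of travel.
- **Not fully checked:** The depth reading on the stop's near face was too spread out to confirm the gap directly, so "home" rests on the force rise, the travel and the picture. I did not re-measure the cone or the disc gauge, but the arm never touched either.

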